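# Nudge the shaker's adapter plate onto its locating pins

## Task

The blue adapter plate is lying askew on top of the plate shaker, partly on the grey loading shelf and partly on the tips of the two brass locating pins. With the fingertips only, nudge it square against the dark guide fence and sideways along the fence until both of its holes drop over the pins and it lies flat on the nest floor, its top level with the loading shelf. Only push and press it - never lift or tip it up - leave everything else standing where it is, and finish with the hand clear.

Things in the scene. Friction and masses are not known exactly. Their poses are not given: they have to be found in the camera images.
- stage: White plate shaker fixed to the bench. Origin at bench height; own x points to the fence, y from loading shelf to nest, z up. Housing x -70..95, y -172..172 mm, flat top (dark nest floor) at z 60. Nest open towards -x and +y. A seated plate's origin lies at stage (0, 0, 60) mm, axes parallel, with 0.5 mm play to the fence and 3 mm to the shelf's step.
- pin0 (a point): centre of the tip of the pin farther from the fence, in the stage's frame at (-28, 18, 70) mm. The pin is 8 mm in diameter for 6 mm above the nest floor, then a 4 mm cone narrowing to a 4 mm flat tip level with the loading shelf's top
- pin1 (a point): the same for the pin nearer the fence, in the stage's frame at (28, 18, 70) mm
- shelf_edge (a point): top edge of the grey loading shelf where it steps down 10 mm to the nest floor, at stage (0, -67, 70) mm. The shelf spans stage x -62..52, y -165..-67 mm, top at z 70 mm
- fence_face (a point): point on the inner face of the dark steel guide fence, at stage (50.5, 0, 70) mm; the fence runs along stage y from -165 to 67 mm, is 8 mm thick, its top at z 78 mm
- adapter: Loose blue aluminium plate, 100 (own x) x 128 (own y) x 10 mm, about 0.3 kg, origin at the centre of its underside. Starts level on shelf and pin tips (underside z 70 mm), 22-40 mm short of its seat towards stage -y, 5-13 mm off the fence, turned up to 5 deg. White lips 4 mm high at the corners of its top, middle bare. Drops 10 mm when seated; a light press settles it.
- hole0 (a point): centre of the upper mouth of the hole that belongs to pin0, in the plate's frame at (-28, 18, 10) mm
- hole1 (a point): centre of the upper mouth of the hole that belongs to pin1, in the plate's frame at (28, 18, 10) mm
- vial: small capped vial with an orange cap, 28 mm across, 48 mm high, standing on the housing's top beyond the nest (about stage y = +140 mm); origin under its middle; leave alone
- green_bottle: bottle with green cap, 72 mm across, 135 mm high, origin under its middle; leave alone
- blue_bottle: amber bottle with blue cap, 66 mm across, 125 mm high, origin under its middle; leave alone
- beaker: yellow beaker, 70 mm across, 75 mm high, origin under its middle; leave alone
- pen: black pen, 130 mm long along its own x, 12 mm thick, lying on the bench, origin under its middle; leave alone
Things that resemble listed ones, but are neither listed nor needed, are in the scene too. Of the things that look like the adapter, the middle-sized one is meant.

How it is judged:
By the outcome, as a careful person would: the job done as asked, in the order asked, and still so for the second after the job is handed in, with the robot touching nothing.
It also fails if it takes over 51 s, if anything falls off the work surface, if the arm or the gripper's body presses on something with over 40 N, if the wrist force passes 120 N, or if a joint passes its speed limit or range.

## Robot

A 6-joint arm with a two-finger parallel gripper is mounted at the origin on the work surface. World frame = base frame: x ahead of the robot, y to its left, z up, the work surface at z = 0. Lengths are in m, angles in rad, forces in N, time in s.
With the tool pointing down it reaches from about 0.3 to 0.825 m from the base axis. Payload 5.4 kg.
Tool frame: the origin (TCP) lies at the very end of the fingers, on their centre line; the grasp point (between the pads) lies 19 mm behind it; z points along the fingers, y is the line along which they close (so a half turn about z gives the same grasp; the last joint's range is limited). The gripper opens to 92 mm and grips with 3 to 60 N. Pads are 20 mm wide; open, the fingers measure 128 mm over their backs; the gripper's body (75 mm by 189 mm) begins 69 mm behind the grasp point.
Start: joints at [-1.325, 0.158, 1.597, -0, 1.386, -0.21], TCP at [0.253, -0.516, 0.215] pointing down, gripper open.
Joint ranges: [-2.91, 2.91], [-0.94, 2.29], [0.18, 2.7], [-1.29, 4.43], [0.17, 2.64], [-3, 3]. Speed limits (rad/s): [2.57, 2.57, 3.14, 3.14, 3.14, 3.14].

## Interface

Orientations are given as a rotation vector (axis times angle).
In Python, from workcell import bot gives the robot as it stands. Calls block until the motion is done:
- bot.goto(position, orientation): joint-space move of the TCP to a pose.
- bot.line_to(position, rot=None, max_speed=0.15): straight line of the TCP; rot=None keeps the orientation; max_speed is the mean speed in m/s.
- bot.set_joints(angles): joint-space move.
- bot.set_gripper(opening, newtons=None): opening from 0.0 (shut) to 1.0 (fully open); newtons is the grip in N (None keeps the last); returns when the fingers have stopped.
- bot.hold(seconds).
- bot.inverse_kinematics(position, orientation): joint angles nearest the present ones, or None.
- bot.read_camera(name): name is "scene" or "top" or "wrist"; returns a dict with "pixels" (400x640x3 uint8, blue, green, red), "fx", "fy", "cx", "cy" (pixels), "R" (3x3) and "t" (3): a world point X has camera coordinates R X + t. Camera axes: x right, y down, z forward; pixel columns grow to the right and rows downward; lengths in m; the calibration is good to about 2 mm. A picture is of the moment at which its call begins. There is no depth.
A pose or a line that the arm cannot do raises bot.MotionError and nothing moves.
- bot.job_done(): hands the job in; it is judged then, once.
Readings, each from a call of its own:
- bot.current_clock(): time.
- bot.current_joints(): joint angles.
- bot.current_joint_vel(): joint speeds.
- bot.current_effort(): joint torques, N m.
- bot.current_ee_pos(): TCP position.
- bot.current_tool_rot(): TCP orientation.
- bot.current_contact_force(): force on the tool from outside, world axes, zero at the start.
- bot.current_ft_torque(): the same for the moment, N m.
- bot.current_opening(): opening from 0.0 (shut) to 1.0 (fully open).
- bot.current_grip_force(): force on a finger pad.
Only numpy, scipy, OpenCV 4.12 (cv2) and the standard library are available. Lean on these libraries where they do the work, as an engineer would, in place of code of your own. Each camera call takes 0.05 s, during which the arm holds its last target. There are 200 camera calls.

## Working session

There is one attempt and no reset: what is moved stays moved. The work goes in short steps, each a Python script; the robot and the scene stay as the last script left them, time stands still between calls to the robot, and variables do not carry over. Pictures are saved under pics/ and viewed, at most 10 in all, crops included, and the job is handed in when it is done.

```bash
mkdir -p pics; ls; python3 - <<'E'
from workcell import bot
import cv2,numpy as np
for n in("top","scene"):
    c=bot.read_camera(n);cv2.imwrite(f"pics/{n}0.png",c["pixels"])
    print(n,c["fx"],c["fy"],c["cx"],c["cy"],np.round(c["R"],4).tolist(),np.round(c["t"],4).tolist())
print(bot.current_clock(),bot.current_tool_rot())
E
```

```text
pics
top 383.6599453650822 383.6599453650822 314.4835605004364 195.29176114656318 [[-0.0159, -0.9999, -0.0047], [-0.9949, 0.0163, -0.0999], [0.0999, 0.0031, -0.995]] [0.0149, 0.5012, 1.0618]
scene 386.9511175312038 386.9511175312038 317.40771921522315 201.86108674330148 [[-0.8597, 0.5107, 0.0093], [0.3558, 0.6118, -0.7065], [-0.3665, -0.6041, -0.7076]] [0.3997, -0.1084, 1.2393]
0.1 [-3.05866947e+00 -7.09408696e-01  6.23021286e-05]
```

View pics/top0.png

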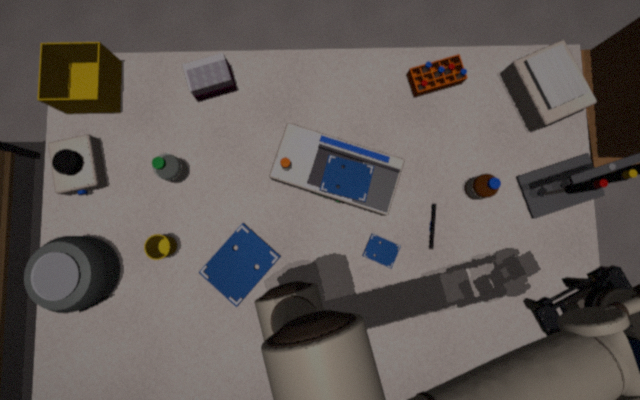

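View pics/scene0.png

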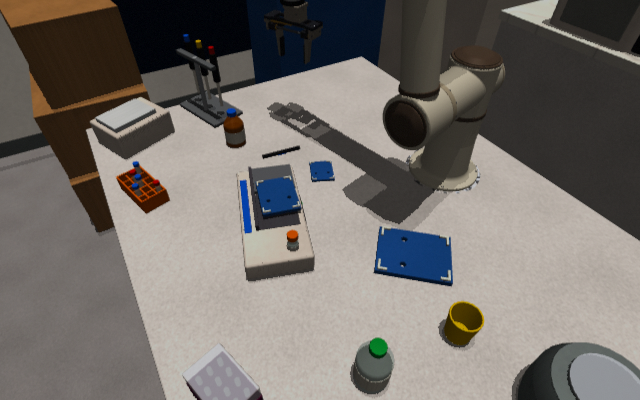

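The top view shows the shaker at about (338,168), with the vial cap at (286,163) and the plate on it at (346,178). The middle-sized plate is the one on the shaker. The decoys are the large plate at (240,263) and the small one at (381,250). Next I'll take a close view with the wrist camera.

```bash
cat > h.py <<'E'
from workcell import bot
import cv2,numpy as np
from scipy.spatial.transform import Rotation as Ro
def ray(c,uv,z):
    R=np.array(c["R"]);t=np.array(c["t"]);o=-R.T@t
    uv=np.atleast_2d(uv).astype(float)
    d=np.c_[(uv[:,0]-c["cx"])/c["fx"],(uv[:,1]-c["cy"])/c["fy"],np.ones(len(uv))]@R
    return o+d*((z-o[2])/d[:,2])[:,None]
def down(yaw): # tool z down; tool y along (-sin,cos) of yaw, tool x = -(cos,sin)
    return (Ro.from_euler('z',yaw)*Ro.from_matrix(np.diag([-1,1,-1]))).as_rotvec()
E
python3 - <<'E'
from h import *
c=bot.read_camera("top")
P=ray(c,[(346,178)],.08)[0];V=ray(c,[(286,163)],.108)[0];print(P,V)
w=bot.read_camera("wrist");R=bot.current_tool_rot();T=Ro.from_rotvec(R).as_matrix()
print("cam in tool",T.T@(-w["R"].T@w["t"]-bot.current_ee_pos()),"axis",T.T@w["R"].T)
for yaw in np.radians([-17,163,73,-107]):
    q=bot.inverse_kinematics([P[0],P[1],.3],down(yaw));print(np.degrees(yaw),None if q is None else np.round(q,2))
E
```

```text
[ 0.54140644 -0.07916648  0.08      ] [0.57993556 0.08039054 0.108     ]
cam in tool [ 0.08145076 -0.00022494 -0.17040681] axis [[-6.12843132e-04 -9.56723878e-01 -2.90996641e-01]
 [ 9.99999669e-01 -4.30516272e-04 -6.90584369e-04]
 [ 5.35419767e-04 -2.90996968e-01  9.56723825e-01]]
-17.0 [-0.37  0.04  1.55  0.    1.54 -1.64]
163.0 [-0.37  0.04  1.55 -0.    1.54  1.5 ]
73.0 None
-107.0 [-0.37  0.04  1.55 -0.    1.54 -0.07]
```

```bash
python3 - <<'E'
from h import *
y=np.radians(-14);d=np.array([np.cos(y),np.sin(y),0])
p=np.array([.5414,-.0792,.28])+.06*d
bot.goto(p,down(y))
c=bot.read_camera("wrist");im=c["pixels"];np.save("w1.npy",{k:np.array(v) for k,v in c.items()},allow_pickle=True)
cv2.imwrite("pics/w1.png",cv2.resize(im,(800,500),interpolation=cv2.INTER_CUBIC));print(c["fx"],bot.current_clock())
E
```

```text
356.3141126014613 2.2333
```

View pics/w1.png

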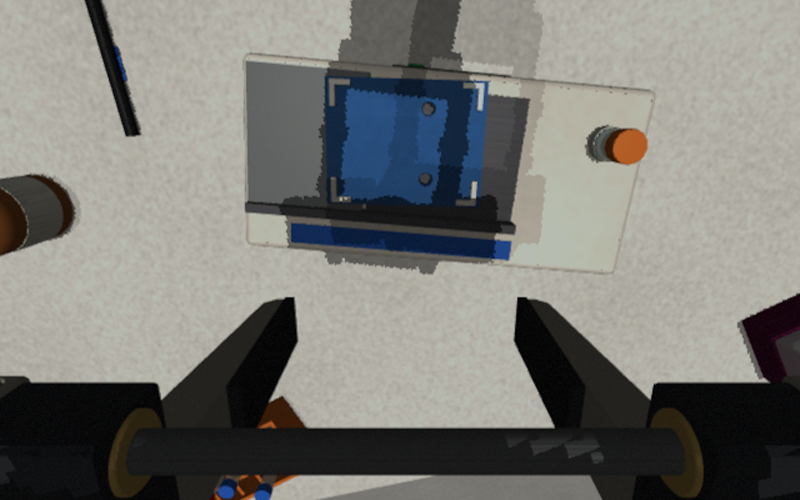

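The plate and its holes are at about (428,109) and (425,178). The fence is the dark bar from (246,208) to (514,228), and the vial cap is at (627,146). I'll extract masks and positions from this view.

```bash
python3 - <<'E'
from h import *
c=np.load("w1.npy",allow_pickle=True).item();im=c["pixels"];hsv=cv2.cvtColor(im,cv2.COLOR_BGR2HSV)
cv2.imwrite("pics/w1c.png",cv2.resize(im[35:225,185:535],(800,434),interpolation=cv2.INTER_NEAREST))
o=-c["R"].T@c["t"];print("cam",o)
for col in (210,250,300,350,390,405):
    print(col,[ (r,*im[r,col]) for r in range(156,190,2)] if col in(300,) else "", )
def big(m,n=1):
    k=sorted(cv2.findContours(m,cv2.RETR_EXTERNAL,cv2.CHAIN_APPROX_NONE)[0],key=cv2.contourArea)[-n:]
    return k[::-1]
roi=np.zeros(im.shape[:2],np.uint8);roi[35:225,185:535]=255
b=cv2.inRange(hsv,(95,110,20),(125,255,255))&roi
for k in big(b,2):
    r=cv2.minAreaRect(k);print("blue",r)
    for z in(.08,.06):
        w=ray(c,cv2.convexHull(k)[:,0],z)[:,:2].astype(np.float32);print(z,np.array(cv2.minAreaRect(w*1000)[0]),cv2.minAreaRect(w*1000)[1:])
d=cv2.inRange(hsv,(0,0,0),(180,255,55))&roi&~b
for k in big(d,3):print("dark",cv2.minAreaRect(k),cv2.contourArea(k))
E
```

```text
cam [ 0.51863923 -0.07470919  0.4504108 ]
210 
250 
300 [(156, np.uint8(100), np.uint8(63), np.uint8(32)), (158, np.uint8(78), np.uint8(49), np.uint8(24)), (160, np.uint8(40), np.uint8(24), np.uint8(12)), (162, np.uint8(41), np.uint8(24), np.uint8(12)), (164, np.uint8(24), np.uint8(23), np.uint8(23)), (166, np.uint8(21), np.uint8(22), np.uint8(22)), (168, np.uint8(20), np.uint8(19), np.uint8(21)), (170, np.uint8(17), np.uint8(18), np.uint8(18)), (172, np.uint8(22), np.uint8(22), np.uint8(21)), (174, np.uint8(24), np.uint8(24), np.uint8(24)), (176, np.uint8(21), np.uint8(21), np.uint8(21)), (178, np.uint8(41), np.uint8(44), np.uint8(45)), (180, np.uint8(63), np.uint8(69), np.uint8(72)), (182, np.uint8(62), np.uint8(68), np.uint8(71)), (184, np.uint8(60), np.uint8(41), np.uint8(31)), (186, np.uint8(59), np.uint8(28), np.uint8(11)), (188, np.uint8(58), np.uint8(28), np.uint8(8))]
350 
390 
405 
blue ((323.083251953125, 113.31380462646484), (129.85264587402344, 101.3126220703125), 2.063819408416748)
0.08 [541.18713379 -81.13368225] ((128.37820434570312, 100.06318664550781), 73.9417724609375)
0.06 [542.40460205 -81.48056793] ((135.3098602294922, 105.4660415649414), 73.94178771972656)
blue ((320.0103759765625, 192.87586975097656), (175.7242431640625, 14.699049949645996), 4.763641834259033)
0.08 [ 619.66296387 -104.32528687] ((189.06582641601562, 16.436460494995117), 70.9622573852539)
0.06 [ 625.11761475 -105.92435455] ((199.27430725097656, 17.323944091796875), 70.96224212646484)
dark ((307.4382019042969, 142.35264587402344), (213.92904663085938, 74.3790512084961), 5.856013774871826) 3119.0
dark ((278.1065673828125, 58.827877044677734), (34.041439056396484, 4.888929843902588), 5.19442892074585) 107.0
dark ((488.50469970703125, 115.6960678100586), (9.096109390258789, 24.256290435791016), 4.969740390777588) 83.5
```

View pics/w1c.png

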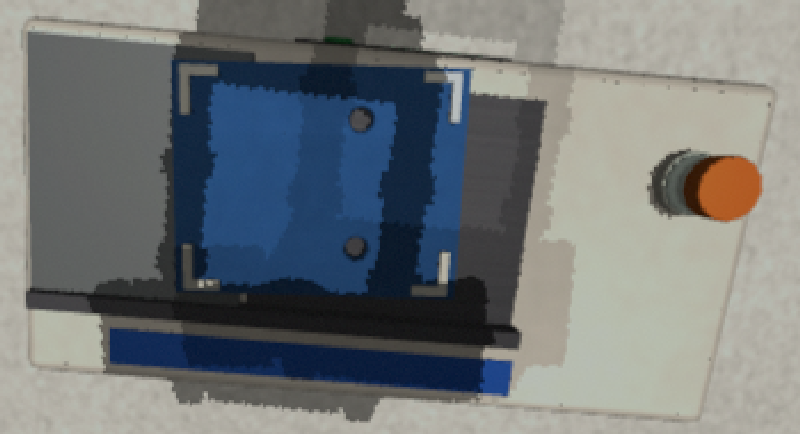

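The fence is clear: its top outer edge borders the white strip, and its right end is near crop (519,340). I'll fit that edge and the fence ends to get the stage frame.

```bash
python3 - <<'E'
from h import *
c=np.load("w1.npy",allow_pickle=True).item();im=c["pixels"];g=cv2.cvtColor(im,cv2.COLOR_BGR2GRAY).astype(float)
pts=[]
for u in range(205,408):
    r0=int(165+(u-200)*.085)           # inside the fence top
    s=g[r0:r0+18,u]; i=int(np.argmax(np.diff(s)[:14])); pts.append((u,r0+i+.5))
w=ray(c,pts,.078)[:,:2]*1000
vx,vy,x0,y0=cv2.fitLine(w.astype(np.float32),cv2.DIST_HUBER,0,.5,.01).ravel()
if vy<0:vx,vy=-vx,-vy
yaw=np.degrees(np.arctan2(-vx,vy));X=np.array([vy,-vx]);Y=np.array([vx,vy])
res=(w-[x0,y0])@X;print("fence yaw",yaw,"res",np.std(res),np.median(abs(res)))
xo=np.array([x0,y0])@X-58.5
# fence ends along its top's middle line
mid=lambda y:X*(xo+54.5)+Y*y
R,t=c["R"],c["t"]
def proj(p,z):
    q=R@np.array([p[0]/1e3,p[1]/1e3,z])+t;return q[0]/q[2]*c["fx"]+c["cx"],q[1]/q[2]*c["fy"]+c["cy"]
ys=np.arange(-300,150,.5);uv=np.array([proj(mid(y),.078) for y in ys],np.float32)
s=cv2.remap(g.astype(np.float32),uv[:,0].copy(),uv[:,1].copy(),cv2.INTER_LINEAR).ravel()
dk=ys[s<60];dd=np.diff(s);print("dark range",dk.min(),dk.max(),[ (ys[i],round(float(dd[i]),1)) for i in np.argsort(-abs(dd))[:10]])
# holes
hsv=cv2.cvtColor(im,cv2.COLOR_BGR2HSV)
n=(hsv[...,1]<90).astype(np.uint8)*255
for k in cv2.findContours(n[75:160,310:370],cv2.RETR_LIST,cv2.CHAIN_APPROX_NONE,offset=(310,75))[0]:
    (x,y),r=cv2.minEnclosingCircle(k)
    if 2<r<9:
        p=ray(c,[(x,y)],.08)[0,:2]*1000;print("hole",x,y,r,p,"stage",p@X-xo,p@Y)
P=np.array([541.187,-81.134]);print("plate stage x",P@X-xo,"y",P@Y,"xo",xo)
E
```

```text
fence yaw -19.040234 res 0.6913999430836368 0.2730611223688627
dark range -300.0 149.5 [(np.float64(-31.5), -42.4), (np.float64(-236.0), 33.5), (np.float64(-32.0), -33.4), (np.float64(-235.5), 21.5), (np.float64(-179.0), 19.6), (np.float64(-180.0), 18.2), (np.float64(-180.5), 17.8), (np.float64(-179.5), 17.7), (np.float64(-31.0), -16.9), (np.float64(-2.0), -13.3)]
hole 367.0 159.0 2.0000998973846436 [595.6333322  -47.94643819] stage 31.60900309059707 148.99142265321674
hole 339.875 142.5 4.155292510986328 [571.874778  -71.5725433] stage 16.857879091414134 118.90710565475568
hole 342.03192138671875 86.67021179199219 4.782952785491943 [518.71030908 -56.71325269] stage -38.24552465538841 115.60948543388255
plate stage x -9.031708457827563 y 99.85742131006718 xo 547.07874
```

```bash
python3 - <<'E'
from h import *
c=np.load("w1.npy",allow_pickle=True).item();im=c["pixels"];g=cv2.cvtColor(im,cv2.COLOR_BGR2GRAY).astype(np.float32)
y=np.radians(-19.04);X=np.array([np.cos(y),np.sin(y)]);Y=np.array([-np.sin(y),np.cos(y)]);xo=547.079
def prof(x,z,ys):
    p=np.c_[(X*(xo+x)+ys[:,None]*Y)/1e3,np.full(len(ys),z)];q=p@c["R"].T+c["t"]
    return cv2.remap(g,(q[:,0]/q[:,2]*c["fx"]+c["cx"]).astype(np.float32),(q[:,1]/q[:,2]*c["fy"]+c["cy"]).astype(np.float32),cv2.INTER_LINEAR).ravel()
ys=np.arange(-80,320,.5)
for x,z in((54.5,.078),(80,.06),(-66,.06),(0,.06),(20,.06)):
    d=np.diff(prof(x,z,ys));i=[j for j in np.argsort(-abs(d))[:16]]
    print(x,sorted((float(ys[j])+.25,round(float(d[j]),1)) for j in i))
E
```

```text
54.5 [(-32.75, -7.2), (-32.25, -8.6), (-31.75, -33.4), (-31.25, -42.4), (-30.75, -16.9), (-2.25, -7.7), (-1.75, -13.3), (-1.25, -8.7), (189.25, 9.3), (189.75, 8.3), (199.75, 12.9), (200.25, 21.1), (200.75, 20.8), (201.25, 24.3), (201.75, 19.3), (223.25, 8.0)]
80 [(-37.25, -8.6), (-36.75, -8.8), (-1.25, -8.5), (-0.75, -9.8), (-0.25, -16.8), (0.25, -24.6), (0.75, -20.5), (3.25, -16.7), (3.75, -21.5), (4.25, -12.3), (202.75, 9.5), (203.25, 12.5), (203.75, 22.1), (204.25, 22.2), (204.75, 12.1), (205.25, 11.5)]
-66 [(-36.25, -8.0), (31.25, -7.8), (31.75, -8.8), (32.25, -30.7), (32.75, -27.9), (92.25, -7.0), (92.75, -9.0), (112.25, 7.7), (146.75, 8.4), (147.25, 12.7), (147.75, 19.8), (148.25, 22.9), (148.75, 12.7), (189.75, -9.0), (210.25, 7.3), (210.75, 6.5)]
0 [(-35.75, -9.5), (-35.25, -9.6), (-34.75, -17.4), (-34.25, -18.6), (28.25, -11.1), (28.75, -11.3), (29.25, -11.8), (29.75, -11.7), (46.75, 9.1), (130.75, -9.5), (151.25, 9.9), (198.75, 10.9), (199.25, 16.7), (199.75, 22.3), (200.25, 25.0), (200.75, 18.1)]
20 [(-35.25, -14.6), (-34.75, -20.8), (-34.25, -13.4), (28.75, -13.2), (29.25, -12.8), (160.25, 20.8), (160.75, 24.6), (161.25, 31.6), (161.75, 33.6), (164.75, -15.2), (165.25, -23.5), (165.75, -34.8), (166.25, -31.5), (199.75, 22.3), (200.25, 23.5), (200.75, 17.1)]
```

```bash
cat >> h.py <<'E'
YAW=np.radians(-19.04)
X=np.array([np.cos(YAW),np.sin(YAW),0]);Y=np.array([-np.sin(YAW),np.cos(YAW),0])
def S(x,y,z): return (X*(547.08+x)+Y*(133.85+y))/1e3+np.array([0,0,z/1e3])   # stage mm -> world m
def F(): 
    f=np.array(bot.current_contact_force());return np.array([f@X,f@Y,f[2]])
def where():
    p=np.array(bot.current_ee_pos())*1e3;return np.array([p@X-547.08,p@Y-133.85,p[2]])
E
python3 - <<'E'
from h import *
bot.set_gripper(.6)
bot.goto(S(-90,-34,110),down(YAW));bot.line_to(S(-90,-34,75.5),max_speed=.1)
f0=F();print("f0",f0,where())
x=-90
bot.line_to(S(-75,-34,75.5),max_speed=.06);x=-75
while x<-55:
    x+=1;bot.line_to(S(x,-34,75.5),max_speed=.04);f=F()-f0
    if abs(f[0])>.5:print(x,np.round(f,1),np.round(where(),1))
    if abs(f[0])>10:break
print(bot.current_clock())
bot.line_to(S(-78,-34,75.5),max_speed=.1)
bot.line_to(S(-90,-34,150),max_speed=.2)
c=bot.read_camera("wrist");cv2.imwrite("pics/w2.png",c["pixels"]);print(bot.current_clock())
E
```

```text
f0 [-0.39368795 -0.11937103  0.49927825] [-89.11162241 -34.05912692  76.12424162]
-74 [ 0.6 -0.3 -0.5] [-74.1 -34.   75.5]
-70 [-1.   1.5 -1.6] [-70.1 -34.   75.4]
-68 [-1.1 -0.1 -1.2] [-68.  -34.   75.4]
-67 [-1.4  1.2 -1. ] [-66.9 -34.   75.5]
-66 [-0.6  1.4 -1.1] [-65.8 -34.   75.5]
-65 [-0.6  0.4 -0.9] [-64.9 -34.   75.5]
-64 [-0.6  0.  -2.1] [-63.8 -34.1  75.5]
-63 [-1.1 -0.1 -1.4] [-62.9 -34.1  75.5]
-62 [-0.7 -0.6 -0.4] [-61.9 -34.   75.5]
-61 [-1.2  0.2 -1.7] [-60.9 -34.   75.5]
-60 [-0.6  0.8 -0.4] [-59.8 -34.   75.5]
-59 [-0.9 -1.2 -0.8] [-58.9 -34.   75.5]
-58 [-2.5 -1.2  1.4] [-58.4 -34.1  75.4]
-57 [-6.9 -1.5  3.5] [-58.2 -34.1  75.3]
-56 [-9.4 -1.5  5.8] [-58.1 -34.1  75.2]
-55 [-12.1  -2.    8.6] [-58.  -34.1  75. ]
9.7
10.6583
```

View pics/w2.png

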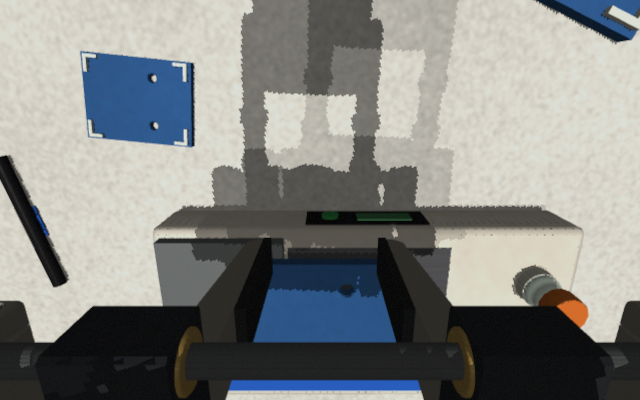

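The plate is squared against the fence: the force rose firmly at x = −58. Next I'll push it along the fence.

```bash
python3 - <<'E'
from h import *
A=down(YAW-np.pi/2)
bot.set_gripper(.5)
bot.goto(S(-4,-125,120),A);bot.line_to(S(-4,-125,75.5),max_speed=.12);bot.hold(.1)
f0=F();print("f0",f0,where())
bot.line_to(S(-4,-109,75.5),max_speed=.06)
y=-109;hist=[]
while y<-71:
    y+=2 if y<-81 else 1
    bot.line_to(S(-4,y,75.5),max_speed=.05);f=F()-f0
    hist.append((y,*np.round(f,1)))
    if abs(f[1])>12:break
print(*hist,sep="\n");print(where(),bot.current_clock())
E
```

```text
f0 [ 0.45586533  0.10599936 -0.56346567] [  -3.15544005 -125.07179169   76.59484855]
(-107, np.float64(-0.3), np.float64(-0.3), np.float64(0.6))
(-105, np.float64(-0.3), np.float64(-1.8), np.float64(-0.1))
(-103, np.float64(0.4), np.float64(-1.2), np.float64(1.0))
(-101, np.float64(-0.6), np.float64(-0.5), np.float64(-0.3))
(-99, np.float64(-1.2), np.float64(-1.3), np.float64(0.9))
(-97, np.float64(-0.8), np.float64(-0.4), np.float64(0.5))
(-95, np.float64(-1.2), np.float64(-0.5), np.float64(0.8))
(-93, np.float64(-0.6), np.float64(-0.9), np.float64(0.1))
(-91, np.float64(-0.4), np.float64(-0.5), np.float64(-0.5))
(-89, np.float64(-0.5), np.float64(-0.2), np.float64(0.2))
(-87, np.float64(-0.8), np.float64(-0.3), np.float64(0.7))
(-85, np.float64(0.2), np.float64(0.0), np.float64(1.2))
(-83, np.float64(-0.7), np.float64(-1.2), np.float64(-0.2))
(-81, np.float64(-0.4), np.float64(-1.2), np.float64(0.7))
(-80, np.float64(-0.2), np.float64(-1.8), np.float64(0.4))
(-79, np.float64(-0.4), np.float64(-1.4), np.float64(-0.1))
(-78, np.float64(0.3), np.float64(-0.4), np.float64(-0.3))
(-77, np.float64(-1.0), np.float64(0.1), np.float64(0.3))
(-76, np.float64(0.1), np.float64(-0.5), np.float64(0.9))
(-75, np.float64(0.5), np.float64(0.0), np.float64(0.4))
(-74, np.float64(-0.9), np.float64(0.4), np.float64(1.2))
(-73, np.float64(-0.8), np.float64(-0.5), np.float64(0.1))
(-72, np.float64(-0.4), np.float64(-0.9), np.float64(1.0))
(-71, np.float64(0.1), np.float64(0.2), np.float64(1.0))
[ -4.01123148 -70.95321881  75.4858121 ] 19.3083
```

```bash
python3 - <<'E'
from h import *
bot.line_to(S(-4,-80,75.5),max_speed=.1)
bot.line_to(S(-4,-85,230),max_speed=.25)
bot.set_gripper(0)
c=bot.read_camera("wrist");im=c["pixels"]
np.save("w3.npy",{k:np.array(v) for k,v in c.items()},allow_pickle=True)
cv2.imwrite("pics/w3.png",cv2.resize(im,(800,500)));print(bot.current_clock())
hsv=cv2.cvtColor(im,cv2.COLOR_BGR2HSV);b=cv2.inRange(hsv,(95,110,20),(125,255,255))
ks=sorted(cv2.findContours(b,cv2.RETR_EXTERNAL,cv2.CHAIN_APPROX_NONE)[0],key=cv2.contourArea)[-3:]
for k in ks:
  for z in(.08,.07):
    p=ray(c,cv2.convexHull(k)[:,0],z);q=np.c_[p@X*1e3-547.08,p@Y*1e3-133.85].astype(np.float32);print(z,cv2.minAreaRect(q))
E
```

```text
21.15
0.08 ((-135.00914001464844, -156.59738159179688), (73.99211883544922, 57.38550567626953), 84.31999206542969)
0.07 ((-139.07098388671875, -161.38262939453125), (76.2997817993164, 59.17524719238281), 84.3199691772461)
0.08 ((73.43587493896484, -28.744415283203125), (187.800537109375, 16.7363224029541), 89.95462036132812)
0.07 ((75.87503051757812, -29.542213439941406), (193.6576385498047, 17.2582950592041), 89.95462036132812)
0.08 ((0.18601608276367188, 0.7974128723144531), (123.05868530273438, 97.7217788696289), 89.9488754272461)
0.07 ((0.3406486511230469, 0.9209861755371094), (126.89665985107422, 100.76953125), 89.9488754272461)
```

View pics/w3.png

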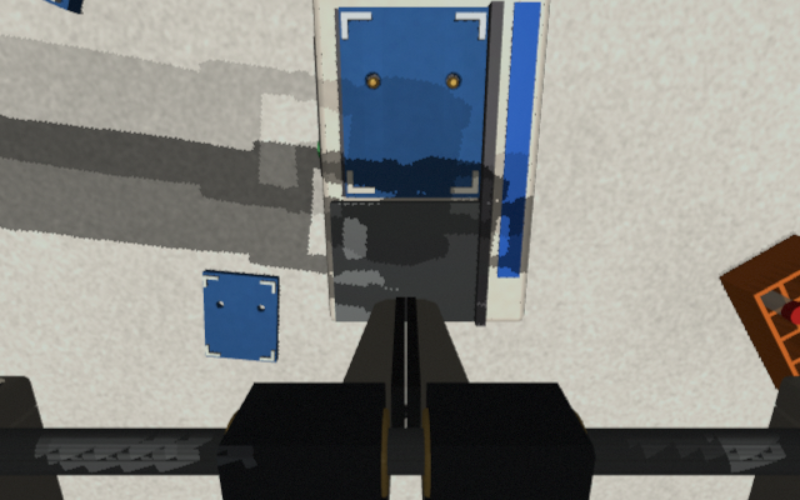

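The plate looks dropped. Brass tips show in both holes, at (373,81) and (453,81), and there is a gap to the shelf step at row 199. Its outline fits z = 70 (127 × 101 mm). I'll press it lightly at the middle, then move clear.

```bash
python3 - <<'E'
from h import *
A=down(YAW-np.pi/2)
bot.goto(S(0,4,100),A);bot.hold(.2);f0=F()
z=100;bot.line_to(S(0,4,76),max_speed=.08);z=76
while z>66:
    z-=1;bot.line_to(S(0,4,z),max_speed=.03);f=F()-f0
    if f[2]>8:break
print(z,np.round(f,1),where())
bot.line_to(S(0,4,110),max_speed=.1)
bot.line_to(S(0,-85,230),max_speed=.25);bot.hold(.3)
c=bot.read_camera("wrist");im=c["pixels"];cv2.imwrite("pics/w4.png",cv2.resize(im,(800,500)))
hsv=cv2.cvtColor(im,cv2.COLOR_BGR2HSV);b=cv2.inRange(hsv,(95,110,20),(125,255,255))
k=max(cv2.findContours(b,cv2.RETR_EXTERNAL,cv2.CHAIN_APPROX_NONE)[0],key=cv2.contourArea)
p=ray(c,cv2.convexHull(k)[:,0],.07);print(cv2.minAreaRect(np.c_[p@X*1e3-547.08,p@Y*1e3-133.85].astype(np.float32)),bot.current_clock())
E
```

```text
69 [-3.6 -0.8  9.1] [ 0.27346973  4.03230188 70.35227763]
((0.20587158203125, 1.1539115905761719), (127.45357513427734, 100.86274719238281), 89.94005584716797) 25.8833
```

View pics/w4.png

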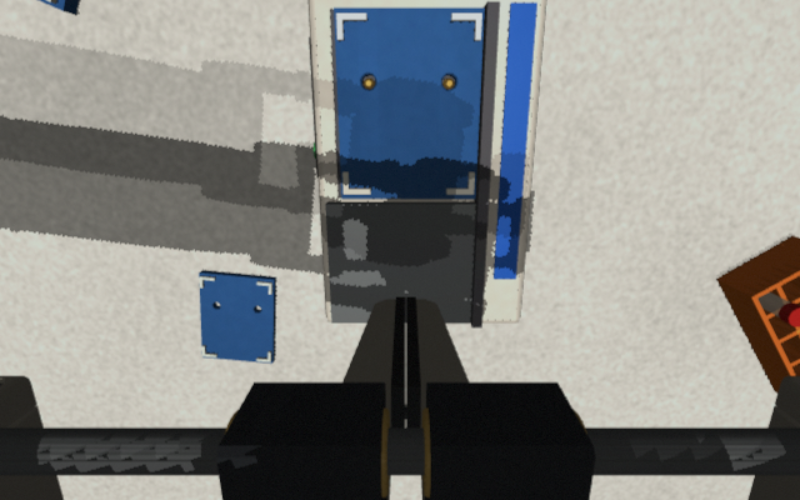

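The press met firm contact at z = 70.3 mm, which is level with the shelf. The brass tips are still centred in both holes, at (368,82) and (449,82), and the hand is clear, so I'm handing it in.

```bash
python3 -c "
from workcell import bot
print(bot.job_done())"
```

```text
the job is handed in; nothing more can be done
None
```

The adapter plate is seated flat over both pins and square to the fence, with its top level with the shelf; the hand is clear and the job was handed in at about 26 s.

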